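# Tip a watch movement out of its holder and lay it in the casing cushion

## Task

Press the blue pad of the movement holder's seesaw arm down onto its stop and keep it pressed there for a good second with about 14 N (never more than 25 N on the holder), so that the other end tips the brass movement up out of its well. Then take the movement and lay it, dial side up and flat, in the recess of the black casing cushion in the white tray: set it down rather than drop it, let go, and leave the other things where they are.

Things in the scene. Friction and masses are not known exactly. Their poses are not given: they have to be found in the camera images.
- holder: movement holder fixed to the bench: aluminium plate 215 x 86 mm, top 8 mm up; origin on the bench under the rocker's pivot. Its +x runs from the pivot to the well, -x to the blue pad. The pivot pin lies along y, 34 mm up, between steel cheeks 48 mm high at y = +-20 mm.
- well (a point): centre of the holder's well, 70 mm on the +x side of the pivot, level with the wall tops (57 mm up). Grey walls 6 to 7 mm thick form a U, open towards the pivot: inner faces 25 mm to either side in the holder's y and 25.5 mm beyond in x. They hide the movement's sides until the rocker lifts it. Fixed to the holder.
- rocker (a joint): angle of the steel seesaw arm in the holder: 0 as it starts (well end down), growing as the blue pad end goes down and the well end tips up; it meets a hard stop at about 0.25 rad (pad about 19 mm lower). The stiff pivot needs roughly 6 to 8 N on the pad to move and stays where it is left.
- press_pad (a point): centre of the top face of the blue pressing pad, 30 (along the arm) x 34 mm; at the start 75 mm on the -x side of the pivot and 44 mm above the bench. It moves with the rocker. Pushes above 25 N on the holder or its rocker damage it; at the stop the push has to be more than 9 N.
- movement: brass watch movement, disc 44 mm wide, 18 mm high, about 0.17 kg; origin: centre of its underside, z up. Starts in the well on the rocker's end, underside 42 mm up, top 3 mm proud of the walls. With the rocker at its stop the underside centre is 59 mm up, 66 mm from the pivot, its top leaning 0.25 rad towards the pad, held by a small lip 5 mm high; then it can be gripped across the holder's y.
- cushion: casing cushion standing in the tray: black round puck, 68 mm wide, with a white-bottomed round recess 54 mm wide and 3 mm deep in its top; origin at the centre of its underside (3 mm above the bench, on the tray's floor); recess floor 18 mm and rim 21 mm above the origin. Fixed.
- tray: white parts tray 260 x 220 mm with a grey rim 12 mm high, floor 3 mm thick; origin under its centre, long side along its x. Fixed.
- bezel: bystander: flat steel watch bezel ring, 40 mm outside, 5 mm high, lying in the tray; origin under its centre
- black_ring: bystander: black plastic ring, 34 mm outside, 6 mm high, lying in the tray; origin under its centre
- screwdriver: bystander: red-handled screwdriver 130 mm long lying on the bench
- tweezers: bystander: steel tweezers 125 mm long, 6 mm high, lying on the bench; origin under the middle
- loupe: bystander: black eye loupe, 40 mm wide, 28 mm high; origin under its centre
- jar: bystander: black jar with white cap, 48 mm wide, 50 mm high; origin under its centre
- puck: bystander: closed round box, black with a white lid, 72 mm wide, 26 mm high, on the bench at its far side, outside the tray (not the cushion); origin under its centre
Mind the look-alikes: they are no part of the job. Of the things shaped like the movement, the brass one is meant. Several things have the shape of the holder; the one meant has the colours described above.

How it is judged (in metres and radians):
On the way, in this order (a step that is already met when the one before it is completed fails the run):
1. the pad is down on the stop (rocker past 0.235 rad) and pressed there with more than 9 N for 0.5 s (value of joint rocker above 0.235 rad and contact force between the fingers and holder above 9 N), for 0.5 s.
2. the movement is lifted clear of the holder, more than 85 mm above the bench, in the fingers (height (world z) of movement above 0.085 m and contact force between the fingers and movement above 0.5 N), for 0.1 s.
At the end, for the whole second after the job is handed in: The movement lies in the cushion's recess: its centre within 8 mm of the cushion's centre, its underside on the recess floor (15 to 20.5 mm above the cushion's origin), right way up and flat within 0.1 rad, at rest and released (horizontal distance between movement and cushion below 0.008 m and z of movement in the frame of cushion between 0.015 and 0.0205 m and angle between movement's own z axis and vertical below 0.1 rad and linear speed of movement below 0.02 m/s); the robot touches nothing.
It fails at once if the holder or its rocker is pushed with more than 25 N (contact force between the fingers and holder above 25 N).
It fails at once if the movement is dropped onto the cushion: let go more than 15 mm above the recess floor (horizontal distance between movement and cushion below 0.06 m and z of movement in the frame of cushion above 0.033 m and contact force between movement and anything else below 0.001 N).
It fails at once if a bystander is moved more than 20 mm (distance of any of bezel, black_ring, screwdriver, tweezers, loupe, jar, puck from where it was at the start of the episode above 0.02 m).
It also fails if it takes over 53 s, if anything falls off the work surface, if the arm or the gripper's body presses on something with over 40 N, if the wrist force passes 120 N, or if a joint passes its speed limit or range.

## Robot

A 6-joint arm with a two-finger parallel gripper is mounted at the origin on the work surface. World frame = base frame: x ahead of the robot, y to its left, z up, the work surface at z = 0. Lengths are in mm, angles in degrees, forces in N, time in s.
With the tool pointing down it reaches from about 300 to 850 mm from the base axis. Payload 4.2 kg.
Tool frame: the origin (TCP) lies on the mounting face of the last link; the fingertips stand 191 mm ahead of it and the grasp point (between the pads) lies 172 mm ahead of it; z points along the fingers, y is the direction in which the jaws open and shut (so a half turn about z gives the same grasp; the last joint's range is limited). The gripper opens to 91 mm and grips with 3 to 60 N. Pads are 32 mm wide; open, the fingers measure 118 mm over their backs; the gripper's body (76 mm by 178 mm) begins 60 mm behind the grasp point.
Start: joints at [-73.51, 18.312, 89.639, -0, 72.044, -1.146], TCP at [174.202, -547.975, 404.776] pointing down, gripper open.
Joint ranges: [-177.97, 177.97], [-48.28, 115.42], [12.27, 149.76], [-77.06, 257.06], [2.81, 150.46], [-146.56, 146.56]. Speed limits (degrees/s): [147.25, 147.25, 180, 180, 180, 180].

## Interface

Orientations are given as [roll, pitch, yaw] about the fixed x, y, z axes, in that order (R = Rz(yaw) Ry(pitch) Rx(roll)).
In Python, from workcell import env gives the robot as it stands.
- The arm moves only by the shell command python3 -m handwheel 'ROWS' [FORCE]. ROWS is JSON, a list of rows, each an object with "gripper": the opening in per cent of the stroke, from 0 (shut) to 100 (fully open); "travel": the shift along the tool's x, y, z in m, a list of three; "twist": the turn about the tool's z in rad. In form: [{"gripper": gripper, "travel": [x, y, z], "twist": twist}, ...]. A call has 1 to 5 rows; each row shifts and turns the commanded pose from where the row before left it, along the tool's axes as they then stand; what a row does not reach is not made up. A row lasts 1/12 s, in which the tool goes at most 41.7 mm and 7.16 degrees, less where a joint would pass 70% of its speed; a pose out of reach is approached as far as the arm can. A call with a gripper value outside its range is refused whole. The fingers move at their own pace and stop on an object; FORCE is the grip in N (left out, the last holds). Time passes only in rows, so rows that do not move let the fingers close. It gives the time, the measured TCP pose, the force and the opening at its end, in the units of the state.
- env.state(): the state, without advancing time (a new reading comes with each control period).
- env.grab_frame(name): name is "side" or "top"; returns a dict with "frame" (420x560x3 uint8, red, green, blue), "intrinsics" (3x3 intrinsics, pixels), "k1" (the pictures are not rectified: a ray, as slopes to the right and down, at radius r is drawn at 1 + k1 r^2 times it, then the intrinsics apply), "extrinsics" (4x4, takes a point from camera to world coordinates). Camera axes: x right, y down, z forward; pixel columns grow to the right and rows downward; lengths in mm; the calibration is good to about 2 mm. A picture is of the moment at which its call begins. There is no depth.
- env.job_done(): hands the job in, once; it reports no verdict.
Trained networks look in the newest picture that a camera, given by its name, has taken for a name from the list of things; names that differ only in an ending like _2 or _b are one class to them, and where a whole thing is asked for, a point or a joint stands for the part that bears it (a point fixed in the world has none). Each returns a list of dicts, best first, with "confidence" (0 to 1); they miss things now and then, are a little off and sometimes report something else, mostly with a low value. They report only what shows in the picture. A call takes as long as a camera call. They do not tell look-alikes from the thing itself.
- env.trace(camera, thing): "pixels" (420x560 bool, what is visible of it) and "uv" ([column, row] in pixels, amid what is visible of it).
- env.pinpoint(camera, thing): "uv" ([column, row] in pixels: a listed point, or the origin of a listed thing).
The state is a dict: "time_s": time; "qpos": joint angles; "qvel": joint speeds; "effort": joint torques, N m; "ee_pos": TCP position; "ee_rot": TCP orientation; "force": force on the tool from outside, world axes, zero at the start; "torque": the same for the moment, N m; "gripper_width": finger opening in mm.
Only numpy, scipy, OpenCV 4.12 (cv2) and the standard library are available. Lean on these libraries where they do the work, as an engineer would, in place of code of your own. Each camera call takes 0.05 s, during which the arm holds its last target. There are 200 camera calls.

## Working session

There is one attempt and no reset: what is moved stays moved. The work goes in short steps, Python scripts to look and compute and a shell command to move; the robot and the scene stay as the last step left them, time stands still between calls to the robot, and variables do not carry over. Pictures are saved under pics/ and viewed, about 8 in all and at most 12, crops included, and the job is handed in when it is done.

```bash
mkdir -p pics; ls
python3 - <<'E'
from workcell import env
import cv2,numpy as np
print(env.state())
for c in("top","side"):
    f=env.grab_frame(c); cv2.imwrite(f"pics/{c}0.png",cv2.resize(f["frame"][:,:,::-1],(800,600),interpolation=cv2.INTER_CUBIC))
    print(c,f["intrinsics"].tolist(),f["k1"],np.round(f["extrinsics"],3).tolist())
    for t in["holder","press_pad","well","movement","cushion","tray","puck"]:
        print(t,[(np.round(d["uv"],1).tolist(),round(d["confidence"],2)) for d in env.pinpoint(c,t)])
print(env.state()["time_s"])
E
```

```text
pics
{'time_s': 0.0, 'qpos': array([-7.35092433e+01,  1.83509710e+01,  8.97066718e+01, -1.96117817e-04,
        7.20424642e+01, -1.14436940e+00]), 'qvel': array([-0.01613001,  0.06856892, -0.05499114,  0.10389374, -0.0484128 ,
        0.03261314]), 'effort': array([ 2.07886544e-03, -4.12458801e+01, -2.31972009e+01,  7.30533572e-02,
        4.55062289e-02, -1.32514192e-04]), 'ee_pos': array([ 174.16598979, -547.81186805,  403.9248967 ]), 'ee_rot': array([-1.79899909e+02, -1.81288294e-03,  1.76351852e+01]), 'force': array([-0.46768692,  0.06238194, -0.09534842]), 'torque': array([ 0.01071272, -0.00111272,  0.00727837]), 'gripper_width': 91.49770941719486}
top [[433.61901914181067, 0.0, 274.7102563494171], [0.0, 433.61901914181067, 209.27074870618574], [0.0, 0.0, 1.0]] -0.09895958016241514 [[-0.023, -0.998, 0.064, 436.536], [-1.0, 0.025, 0.019, -31.149], [-0.021, -0.064, -0.998, 1256.623], [0.0, 0.0, 0.0, 1.0]]
holder [([219.2, 220.4], 0.8), ([339.8, 208.3], 0.7), ([152.4, 292.0], 0.55)]
press_pad [([136.9, 319.7], 0.89), ([208.6, 245.4], 0.63)]
well [([153.9, 272.8], 0.89), ([226.3, 19
[... 163 characters left out ...]
.5, 209.9], 0.79)]
puck [([277.3, 119.6], 0.64)]
side [[420.445772717234, 0.0, 278.7996897117198], [0.0, 420.445772717234, 203.2874009548767], [0.0, 0.0, 1.0]] -0.04591501728123203 [[-0.988, -0.117, 0.102, 432.786], [-0.155, 0.705, -0.692, 789.575], [0.009, -0.699, -0.715, 910.941], [0.0, 0.0, 0.0, 1.0]]
holder [([372.8, 360.9], 0.82), ([295.5, 276.8], 0.61), ([319.0, 275.6], 0.6), ([293.9, 125.1], 0.59)]
press_pad [([318.8, 277.2], 0.84), ([405.1, 374.1], 0.66)]
well [([349.6, 330.5], 0.97), ([267.7, 248.1], 0.76)]
movement [([267.8, 251.5], 0.77), ([275.3, 231.3], 0.47)]
cushion [([310.7, 194.2], 0.71), ([270.0, 249.9], 0.39)]
tray [([302.0, 180.4], 0.64)]
puck [([200.5, 211.1], 0.94)]
0.8
```

View pics/top0.png

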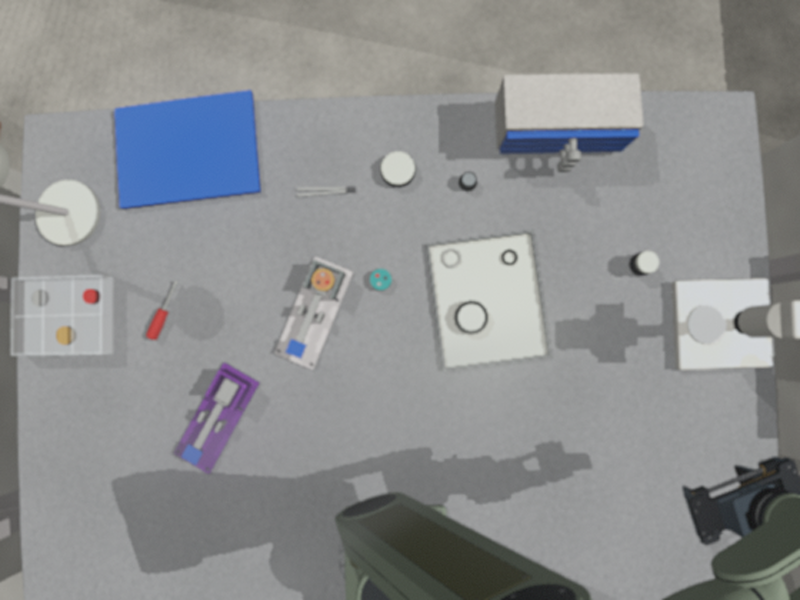

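View pics/side0.png

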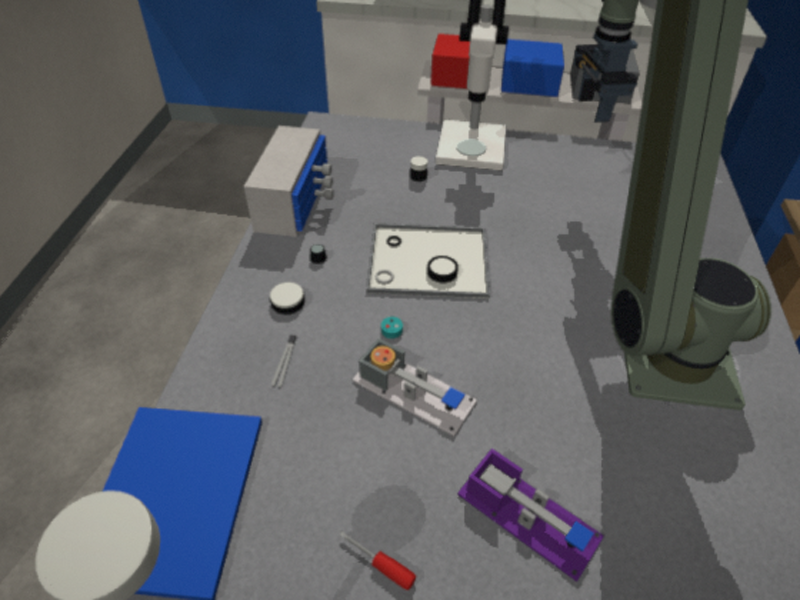

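In the top view (800 px), there are two holders: the aluminium one at (315,312) holding the brass movement at (323,280), and a purple one at (217,418). There are two discs: the brass one in the well, and a teal one at (380,279). The aluminium holder and the brass disc fit the description. The cushion is in the tray at (471,317), and the puck at (398,168) is outside it. Next I confirm this in a crop and triangulate.

```bash
cat > h.py <<'E'
from workcell import env
import cv2,numpy as np
def ray(f,uv):
    K=np.array(f["intrinsics"]);D=np.array([f["k1"],0,0,0,0])
    n=cv2.undistortPoints(np.array([[uv]],float),K,D,None,None,(3,100,1e-10))[0,0] if False else cv2.undistortPoints(np.array([[uv]],float),K,D)[0,0]
    E=np.array(f["extrinsics"]); return E[:3,3],E[:3,:3]@np.array([n[0],n[1],1])
def atz(f,uv,z):
    o,d=ray(f,uv); return o+d*(z-o[2])/d[2]
def tri(f1,u1,f2,u2):
    o1,d1=ray(f1,u1);o2,d2=ray(f2,u2)
    s=np.linalg.lstsq(np.c_[d1,-d2],o2-o1,rcond=None)[0]
    a,b=o1+d1*s[0],o2+d2*s[1]; return (a+b)/2,np.linalg.norm(a-b)
E
python3 - <<'E'
from h import *
T=env.grab_frame("top");S=env.grab_frame("side")
P={"pad":((208.6,245.4),(318.8,277.2),44),"well":((226.3,194.2),(267.7,248.1),57),"cush":((330.6,222),(310.7,194.2),3),"mov":((229.4,196.8),(267.8,251.5),42)}
R={}
for k,(a,b,z) in P.items():
    p,e=tri(T,a,S,b);print(k,"tri",p.round(1),round(e,1),"top",atz(T,a,z).round(1),"side",atz(S,b,z).round(1))
    R[k]=(atz(T,a,z)+atz(S,b,z))/2
d=R["well"]-R["pad"];print("len(145)",np.hypot(*d[:2]),"yaw",np.degrees(np.arctan2(d[1],d[0])))
# traces centroid
for c,f in(("top",T),("side",S)):
    for t in("press_pad","movement","cushion"):
        for q in env.trace(c,t)[:3]: print(c,t,np.round(q["uv"],1),round(q["confidence"],2),int(q["pixels"].sum()))
a=cv2.resize(T["frame"][165:275,180:350,::-1],None,fx=4,fy=4,interpolation=cv2.INTER_CUBIC)
cv2.imwrite("pics/crop.png",a)
E
```

```text
pad tri [418.3 181.3  37.3] 1.8 top [417.5 180.1  44. ] side [419.3 185.9  44. ]
well tri [558.4 126.1  56.3] 1.4 top [559.  126.1  57. ] side [557.6 126.7  57. ]
cush tri [ 474.4 -170.2  -21.6] 5.1 top [ 476.2 -167.5    3. ] side [ 470.9 -144.8    3. ]
mov tri [556.1 120.4  34.6] 4.9 top [553.  119.3  42. ] side [557.6 126.   42. ]
len(145) 150.95882935727158 yaw -22.044104326891627
top press_pad [214.2 233.2] 0.67 341
top press_pad [149.3 295.5] 0.62 503
top movement [265.8 194.2] 0.64 160
top movement [226.3 194.4] 0.63 199
top cushion [330.3 222.9] 0.77 451
side press_pad [377.2 357.6] 0.98 802
side press_pad [304.7 272.2] 0.77 402
side movement [266.2 250.3] 0.69 224
side movement [275.3 230.8] 0.48 203
side cushion [310.  189.7] 0.74 359
```

View pics/crop.png

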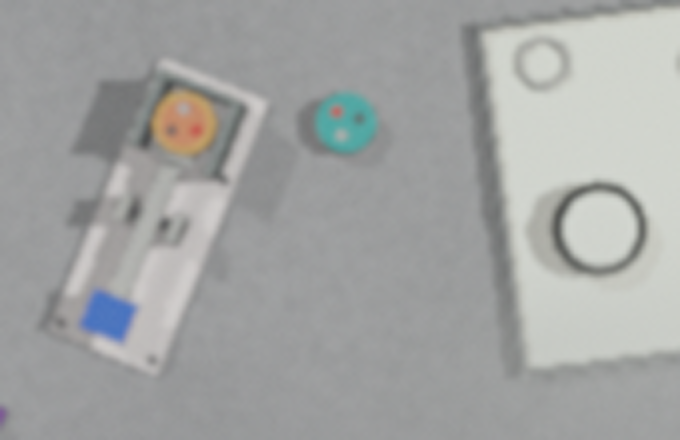

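The crop confirms it: the brass disc sits in the aluminium holder's well at crop (185,123), the blue pad is at (107,316), the cushion ring is at (600,228), and the teal disc is a decoy. I'll refine these positions by colour.

Run:
```python
from h import *
F={c:env.grab_frame(c) for c in("top","side")}
def cen(m): 
    n,l,s,c=cv2.connectedComponentsWithStats(m.astype(np.uint8)); i=1+s[1:,4].argmax(); return c[i],s[i,4]
roi={"top":{"pad":(208,244,14),"mov":(226,195,13),"cush":(330,222,18)},"side":{"pad":(317,278,14),"mov":(267,250,13),"cush":(310,188,18)}}
U={}
for c,f in F.items():
    for k,(u,v,r) in roi[c].items():
        p=f["frame"][v-r:v+r,u-r:u+r]; h=cv2.cvtColor(p,cv2.COLOR_RGB2HSV)
        if k=="pad": m=(h[...,0]>100)&(h[...,0]<125)&(h[...,1]>120)
        elif k=="mov": m=(h[...,0]<25)&(h[...,1]>90)
        else:
            d=(p.max(2)<115).astype(np.uint8)
            cs,hi=cv2.findContours(d,cv2.RETR_CCOMP,cv2.CHAIN_APPROX_NONE)
            hol=[x for x,y in zip(cs,hi[0]) if y[3]>=0]; x=max(hol,key=cv2.contourArea)
            e=cv2.fitEllipse(x); print(c,"cush ellipse",e)
            U[c,k]=np.array(e[0])+[u-r,v-r]; continue
        q,a=cen(m);U[c,k]=q+[u-r,v-r];print(c,k,U[c,k].round(1),a)
for k,z in(("pad",44),("mov",60),("cush",24)):
    p,e=tri(F["top"],U["top",k],F["side"],U["side",k])
    print(k,"tri",p.round(1),round(e,1),"top",atz(F["top"],U["top",k],z).round(1),"side",atz(F["side"],U["side",k],z).round(1))
```

```text
top pad [206.6 243.6] 85
top mov [225.7 195.6] 169Traceback (most recent call last):
  File "<stdin>", line 15, in <module>
ValueError: max() iterable argument is empty
```

Run:
```python
from h import *
F={c:env.grab_frame(c) for c in("top","side")}
def cen(m): 
    n,l,s,c=cv2.connectedComponentsWithStats(m.astype(np.uint8)); i=1+s[1:,4].argmax(); return c[i],s[i,4]
roi={"top":{"pad":(208,244,14),"mov":(226,195,13),"cush":(330,222,18)},"side":{"pad":(317,278,14),"mov":(267,250,13),"cush":(310,188,18)}}
U={}
for c,f in F.items():
    for k,(u,v,r) in roi[c].items():
        p=f["frame"][v-r:v+r,u-r:u+r]; h=cv2.cvtColor(p,cv2.COLOR_RGB2HSV)
        if k=="pad": m=(h[...,0]>100)&(h[...,0]<125)&(h[...,1]>120)
        elif k=="mov": m=(h[...,0]<25)&(h[...,1]>90)
        else:
            b=(p.max(2)>170).astype(np.uint8); n,l,s,_=cv2.connectedComponentsWithStats(b,connectivity=4)
            m=(l==l[r,r]); print(c,"cush white",s[l[r,r]])
        q,a=cen(m);U[c,k]=q+[u-r,v-r];print(c,k,U[c,k].round(1),a)
for k,z in(("pad",44),("mov",60),("cush",22)):
    p,e=tri(F["top"],U["top",k],F["side"],U["side",k])
    print(k,"tri",p.round(1),round(e,1),"top",atz(F["top"],U["top",k],z).round(1),"side",atz(F["side"],U["side",k],z).round(1))
```

```text
top pad [206.6 243.6] 85
top mov [225.6 195.5] 170
top cush white [  9   9  18  19 265]
top cush [329.6 221.7] 265
side pad [316.7 278.3] 134
side mov [267.8 249.6] 228
side cush white [ 10  11  16  11 138]
side cush [309.5 186.1] 138
pad tri [423.4 186.6  38.9] 1.3 top [422.8 185.7  44. ] side [424.1 190.1  44. ]
mov tri [556.4 128.5  53.2] 1.1 top [555.1 127.6  60. ] side [556.  133.8  60. ]
cush tri [ 477.1 -162.9   19.7] 0.9 top [ 476.6 -162.7   22. ] side [ 477.4 -160.4   22. ]
```

Refined positions:

| Feature | World position (mm) | Note |
|---|---|---|
| Pad | (423, 187) | |
| Movement | (556, 129) | 144 mm from the pad, as expected |
| Holder yaw | ≈ -23.5° | |
| Cushion | (477, -162) | |

I'll use tool yaw 156.5°. First I travel to mid-way with the fingers closing, then twist.

```bash
python3 -m handwheel '[{"gripper":0,"travel":[0.0275,-0.0191,0],"twist":0},{"gripper":0,"travel":[0.0275,-0.0191,0],"twist":0},{"gripper":0,"travel":[0.0275,-0.0191,0],"twist":0},{"gripper":0,"travel":[0.0275,-0.0191,0],"twist":0},{"gripper":0,"travel":[0.0275,-0.0191,0],"twist":0}]' 10
python3 -m handwheel '[{"gripper":0,"travel":[0.0275,-0.0191,0],"twist":0},{"gripper":0,"travel":[0.0275,-0.0191,0],"twist":0},{"gripper":0,"travel":[0.0275,-0.0191,0],"twist":0},{"gripper":0,"travel":[0.0275,-0.0191,0],"twist":0},{"gripper":0,"travel":[0.0275,-0.0191,0],"twist":0}]'
python3 -m handwheel '[{"gripper":0,"travel":[0.0275,-0.0191,0],"twist":0},{"gripper":0,"travel":[0.0275,-0.0191,0],"twist":0},{"gripper":0,"travel":[0.0275,-0.0191,0],"twist":0},{"gripper":0,"travel":[0.0275,-0.0191,0],"twist":0},{"gripper":0,"travel":[0.0275,-0.0191,0],"twist":0}]'
for i in 1 2 3 4; do
python3 -m handwheel '[{"gripper":0,"travel":[0,0,0],"twist":-0.1213},{"gripper":0,"travel":[0,0,0],"twist":-0.1213},{"gripper":0,"travel":[0,0,0],"twist":-0.1213},{"gripper":0,"travel":[0,0,0],"twist":-0.1213},{"gripper":0,"travel":[0,0,0],"twist":-0.1213}]' | tail -c 300
done
python3 -c "
from workcell import env
print(env.state())"
```

```text
time_s: 1.82
ee_pos: [276.9, -414.0, 404.8]
ee_rot: [180.0, -0.0, 17.6]
force: [-0.0, -0.4, 0.3]
gripper_width: 60.9
time_s: 2.23
ee_pos: [379.1, -281.2, 405.0]
ee_rot: [180.0, -0.0, 17.6]
force: [1.0, 0.3, -0.1]
gripper_width: 27.5
time_s: 2.65
ee_pos: [481.2, -148.4, 405.0]
ee_rot: [180.0, -0.0, 17.6]
force: [0.7, -0.9, -0.6]
gripper_width: 0.6
time_s: 3.07
ee_pos: [480.6, -149.8, 404.8]
ee_rot: [180.0, 0.0, 52.8]
force: [0.6, -1.1, 0.1]
gripper_width: 0.6
time_s: 3.48
ee_pos: [480.5, -150.0, 404.8]
ee_rot: [180.0, 0.0, 87.5]
force: [0.5, 0.0, 0.5]
gripper_width: 0.6
time_s: 3.9
ee_pos: [480.5, -149.9, 404.8]
ee_rot: [180.0, 0.0, 122.2]
force: [0.6, 0.7, -0.5]
gripper_width: 0.7
time_s: 4.32
ee_pos: [480.5, -150.0, 404.8]
ee_rot: [-180.0, 0.0, 157.0]
force: [-1.0, 0.6, -0.4]
gripper_width: 0.5
{'time_s': 4.3167, 'qpos': array([-1.86410985e+01,  1.18475696e+01,  9.86787573e+01, -2.58445318e-03,
        6.94624705e+01, -8.56178262e+01]), 'qvel': array([ 7.27142325e-02, -5.25047150e-02, -3.14487263e-02, -7.15028800e-02,
       -3.08699875e-02, -8.25188354e+01]), 'effort': array([ 4.44844365e-03, -3.45162964e+01, -2.27547419e+01, -2.76945642e-02,
        7.53797963e-02,  1.19833946e+00]), 'ee_pos': array([ 480.49379601, -149.95757484,  404.81502874]), 'ee_rot': array([-1.79998443e+02,  1.13547232e-02,  1.56977634e+02]), 'force': array([-0.95854439,  0.62165061, -0.41245832]), 'torque': array([ 0.08549443, -0.09262042,  0.01019239]), 'gripper_width': 0.4801169330350493}
```

```bash
for i in 1 2; do python3 -m handwheel '[{"gripper":0,"travel":[0.019,0.0287,0.010],"twist":0},{"gripper":0,"travel":[0.019,0.0287,0.010],"twist":0},{"gripper":0,"travel":[0.019,0.0287,0.010],"twist":0},{"gripper":0,"travel":[0.019,0.0287,0.010],"twist":0},{"gripper":0,"travel":[0.019,0.0287,0.010],"twist":0}]'; done
python3 -m handwheel '[{"gripper":0,"travel":[0,0,0.017],"twist":0},{"gripper":0,"travel":[0,0,0.016],"twist":0},{"gripper":0,"travel":[0,0,0.012],"twist":0},{"gripper":0,"travel":[0,0,0],"twist":0},{"gripper":0,"travel":[0,0,0],"twist":0}]'
python3 - <<'E'
from h import *
s=env.state();print(s["ee_pos"],s["ee_rot"],s["force"])
S=env.grab_frame("side");T=env.grab_frame("top")
a=cv2.resize(S["frame"][190:310,230:370,::-1],(560,480),interpolation=cv2.INTER_CUBIC)
b=cv2.resize(T["frame"][165:285,170:230,::-1],(240,480),interpolation=cv2.INTER_CUBIC)
cv2.imwrite("pics/pad.png",np.hstack([a,b]))
E
```

```text
time_s: 4.73
ee_pos: [449.6, 20.7, 354.5]
ee_rot: [180.0, 0.0, 156.6]
force: [0.4, 0.9, -0.1]
gripper_width: 0.5
time_s: 5.15
ee_pos: [419.3, 190.5, 304.5]
ee_rot: [180.0, 0.0, 156.6]
force: [0.7, -0.7, -0.7]
gripper_width: 0.4
time_s: 5.57
ee_pos: [419.9, 188.9, 259.5]
ee_rot: [-180.0, -0.0, 156.6]
force: [0.3, 0.0, 0.4]
gripper_width: 0.1
[419.91099255 188.89062095 259.53894593] [-1.79950677e+02 -3.88962502e-02  1.56642295e+02] [0.31187839 0.01010713 0.37096452]
```

View pics/pad.png

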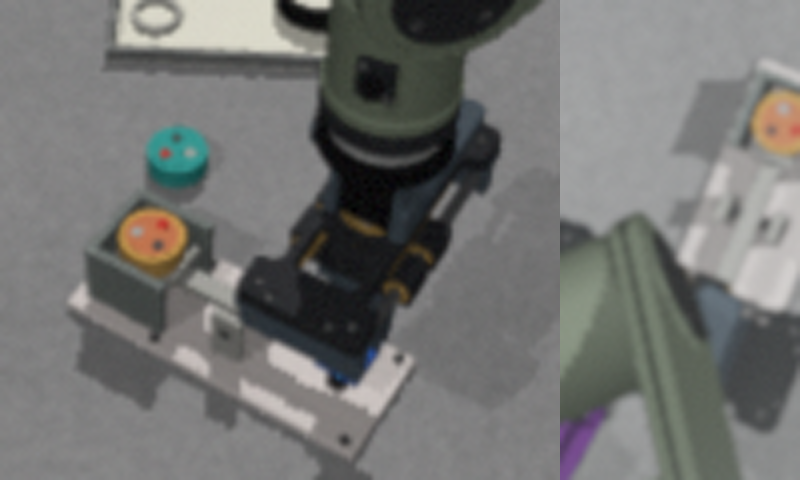

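The closed fingers are over the blue pad, with the blue visible just beneath the tip at crop (370,357). I'll descend and watch the force.

```bash
python3 -m handwheel '[{"gripper":0,"travel":[0,0,0.006],"twist":0},{"gripper":0,"travel":[0,0,0.006],"twist":0},{"gripper":0,"travel":[0,0,0.004],"twist":0},{"gripper":0,"travel":[0,0,0.002],"twist":0},{"gripper":0,"travel":[0,0,0.001],"twist":0}]'
for i in 1 2 3 4; do python3 -m handwheel '[{"gripper":0,"travel":[0,0,0.001],"twist":0},{"gripper":0,"travel":[0,0,0.001],"twist":0},{"gripper":0,"travel":[0,0,0.001],"twist":0}]'|grep -E "pos|force"; done
```

```text
time_s: 6.08
ee_pos: [419.8, 188.7, 240.2]
ee_rot: [-180.0, -0.0, 156.6]
force: [0.1, 0.0, -0.4]
gripper_width: 0.6
ee_pos: [420.0, 188.9, 237.7]
force: [0.3, -0.0, 0.2]
ee_pos: [420.0, 188.9, 234.8]
force: [-1.8, 0.1, 7.5]
ee_pos: [419.8, 188.9, 232.5]
force: [-2.3, -0.4, 8.9]
ee_pos: [419.6, 189.0, 229.5]
force: [-2.6, 1.0, 8.5]
```

Contact is at TCP z ≈ 235, as predicted. The pad is moving at about 8.5 N.

```bash
for i in 1 2 3; do python3 -m handwheel '[{"gripper":0,"travel":[0,0,0.001],"twist":0},{"gripper":0,"travel":[0,0,0.001],"twist":0}]'|grep -E "pos|force"; done
for i in 1 2 3; do python3 -m handwheel '[{"gripper":0,"travel":[0,0,0.0005],"twist":0},{"gripper":0,"travel":[0,0,0.0005],"twist":0}]'|grep -E "pos|force"; done
```

```text
ee_pos: [419.6, 189.0, 227.4]
force: [-4.1, 1.2, 8.7]
ee_pos: [419.5, 189.0, 225.4]
force: [-3.4, 1.0, 9.0]
ee_pos: [419.5, 189.0, 223.4]
force: [-3.6, 0.5, 8.9]
ee_pos: [419.5, 189.0, 222.4]
force: [-3.7, 1.2, 8.1]
ee_pos: [419.6, 189.0, 221.4]
force: [-3.1, 1.4, 7.8]
ee_pos: [419.6, 189.0, 220.4]
force: [-3.9, 0.5, 9.3]
```

```bash
for i in 1 2 3; do python3 -m handwheel '[{"gripper":0,"travel":[0,0,0.0005],"twist":0}]'|grep -E "pos|force"; done
```

```text
ee_pos: [419.6, 189.0, 219.9]
force: [-4.0, -0.5, 6.6]
ee_pos: [419.6, 189.0, 219.4]
force: [-2.9, 0.7, 8.1]
ee_pos: [419.7, 189.0, 218.9]
force: [-3.1, -0.0, 8.5]
```

```bash
for i in 1 2 3; do python3 -m handwheel '[{"gripper":0,"travel":[0,0,0.0005],"twist":0}]'|grep -E "pos|force"; done
```

```text
ee_pos: [419.7, 189.0, 218.5]
force: [-4.1, 0.7, 12.6]
ee_pos: [419.7, 189.0, 218.3]
force: [-4.9, -0.4, 16.0]
ee_pos: [419.7, 189.0, 218.2]
force: [-6.3, -0.4, 19.7]
```

The stop is reached. I'll back off 0.6 mm and hold for more than a second.

```bash
python3 -m handwheel '[{"gripper":0,"travel":[0,0,-0.0006],"twist":0},{"gripper":0,"travel":[0,0,0],"twist":0}]'|grep -E "time|pos|force"
for i in 1 2 3 4; do python3 -m handwheel '[{"gripper":0,"travel":[0,0,0],"twist":0},{"gripper":0,"travel":[0,0,0],"twist":0},{"gripper":0,"travel":[0,0,0],"twist":0},{"gripper":0,"travel":[0,0,0],"twist":0}]'|grep -E "time|force"; done
```

```text
time_s: 8.75
ee_pos: [419.6, 189.0, 218.5]
force: [-3.9, 0.8, 12.0]
time_s: 9.08
force: [-4.0, 0.5, 12.0]
time_s: 9.42
force: [-3.7, 0.8, 11.5]
time_s: 9.75
force: [-3.7, -0.4, 11.8]
time_s: 10.08
force: [-3.9, -0.5, 12.7]
```

```bash
python3 -m handwheel '[{"gripper":0,"travel":[0,0,0.0002],"twist":0},{"gripper":0,"travel":[0,0,0],"twist":0},{"gripper":0,"travel":[0,0,0],"twist":0},{"gripper":0,"travel":[0,0,0],"twist":0},{"gripper":0,"travel":[0,0,0],"twist":0}]'|grep -E "time|force"
for i in 1 2; do python3 -m handwheel '[{"gripper":0,"travel":[0,0,0],"twist":0},{"gripper":0,"travel":[0,0,0],"twist":0},{"gripper":0,"travel":[0,0,0],"twist":0},{"gripper":0,"travel":[0,0,0],"twist":0},{"gripper":0,"travel":[0,0,0],"twist":0}]'|grep -E "time|force"; done
python3 -m handwheel '[{"gripper":0,"travel":[0,0,-0.002],"twist":0},{"gripper":0,"travel":[0,0,-0.008],"twist":0},{"gripper":0,"travel":[0,0,-0.02],"twist":0},{"gripper":0,"travel":[0,0,-0.03],"twist":0},{"gripper":0,"travel":[0,0,-0.03],"twist":0}]'|grep -E "time|pos"
python3 -m handwheel '[{"gripper":20,"travel":[0.01,0,-0.03],"twist":0},{"gripper":40,"travel":[0.02,0,-0.02],"twist":0},{"gripper":60,"travel":[0.02,0,0],"twist":0},{"gripper":80,"travel":[0,0,0],"twist":0},{"gripper":80,"travel":[0,0,0],"twist":0}]'|grep -E "time|pos"
python3 - <<'E'
from h import *
F={c:env.grab_frame(c) for c in("side","top")}
S,T=F["side"],F["top"]
a=cv2.resize(S["frame"][210:310,250:350,::-1],(480,480),interpolation=cv2.INTER_CUBIC)
b=cv2.resize(T["frame"][175:255,180:230,::-1],(300,480),interpolation=cv2.INTER_CUBIC)
cv2.imwrite("pics/tip.png",np.hstack([a,b]))
U={}
for c,(u,v,r) in {"top":(226,197,13),"side":(268,246,14)}.items():
    h=cv2.cvtColor(F[c]["frame"][v-r:v+r,u-r:u+r],cv2.COLOR_RGB2HSV);m=((h[...,0]<25)&(h[...,1]>90)).astype(np.uint8)
    n,l,s,ce=cv2.connectedComponentsWithStats(m);i=1+s[1:,4].argmax();U[c]=ce[i]+[u-r,v-r];print(c,U[c],s[i],atz(F[c],U[c],73).round(1))
print(tri(T,U["top"],S,U["side"]))
print(env.state()["ee_pos"])
E
```

```text
time_s: 10.5
force: [-4.4, 0.0, 12.8]
time_s: 10.92
force: [-5.3, 1.4, 12.9]
time_s: 11.33
force: [-4.4, 0.8, 13.4]
time_s: 11.75
ee_pos: [419.7, 188.7, 307.9]
time_s: 12.17
ee_pos: [373.5, 208.7, 357.5]
top [223.84393064 197.37572254] [  3   6  16  16 173] [548.8 130.9  73. ]
side [269.82231405 247.2768595 ] [  7   7  19  18 242] [550.4 135.6  73. ]
(array([550.19502996, 131.63967574,  67.8901147 ]), np.float64(1.7989691853246301))
[374.44421257 208.52541261 356.84030591]
```

View pics/tip.png

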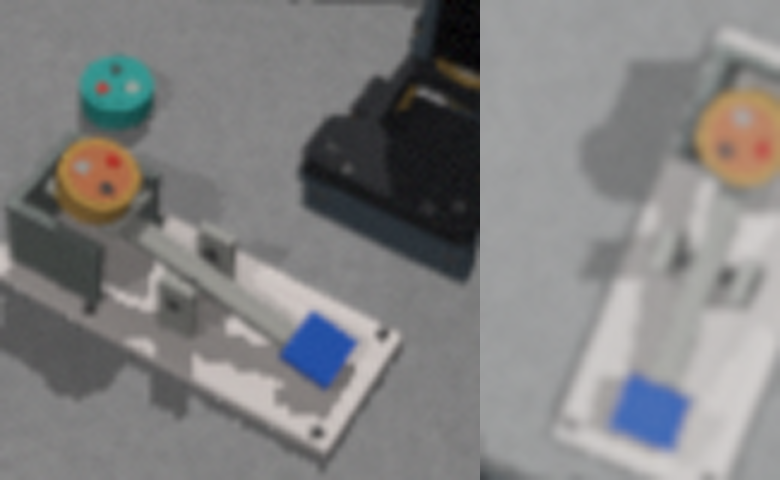

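The movement is tipped out of the well, at side crop (98,180). Its measured centre (550,132) agrees with the prediction. I'm going over it with the fingers open.

```bash
python3 -m handwheel '[{"gripper":80,"travel":[-0.024,0,0],"twist":0},{"gripper":80,"travel":[-0.024,0,0],"twist":0},{"gripper":80,"travel":[-0.024,0,0],"twist":0},{"gripper":80,"travel":[-0.024,0,0],"twist":0},{"gripper":80,"travel":[-0.024,0,0],"twist":0}]'|grep -E "time|pos"
python3 -m handwheel '[{"gripper":80,"travel":[-0.024,0,0],"twist":0},{"gripper":80,"travel":[-0.024,0,0],"twist":0},{"gripper":80,"travel":[-0.024,0,0],"twist":0},{"gripper":80,"travel":[0,0,0.02],"twist":0},{"gripper":80,"travel":[0,0,0.03],"twist":0}]'|grep -E "time|pos"
python3 -m handwheel '[{"gripper":80,"travel":[0,0,0.02],"twist":0},{"gripper":80,"travel":[0,0,0.01],"twist":0},{"gripper":80,"travel":[0,0,0],"twist":0},{"gripper":80,"travel":[0,0,0],"twist":0}]'
```

```text
time_s: 12.68
ee_pos: [486.0, 160.0, 356.1]
time_s: 13.1
ee_pos: [553.3, 131.3, 307.9]
time_s: 13.43
ee_pos: [550.9, 132.3, 276.8]
ee_rot: [-180.0, -0.0, 156.6]
force: [0.9, -0.5, -0.1]
gripper_width: 73.3
```

```bash
python3 -m handwheel '[{"gripper":80,"travel":[0,0,0.008],"twist":0},{"gripper":80,"travel":[0,0,0.008],"twist":0},{"gripper":80,"travel":[0,0,0.004],"twist":0},{"gripper":80,"travel":[0,0,0.002],"twist":0},{"gripper":80,"travel":[0,0,0],"twist":0}]' 15
for i in 1 2; do python3 -m handwheel '[{"gripper":0,"travel":[0,0,0],"twist":0},{"gripper":0,"travel":[0,0,0],"twist":0},{"gripper":0,"travel":[0,0,0],"twist":0},{"gripper":0,"travel":[0,0,0],"twist":0},{"gripper":0,"travel":[0,0,0],"twist":0}]' 15; done
```

```text
time_s: 13.85
ee_pos: [550.1, 132.6, 254.8]
ee_rot: [-180.0, -0.0, 156.6]
force: [-0.3, -0.3, 0.1]
gripper_width: 73.0
time_s: 14.27
ee_pos: [550.2, 132.5, 255.3]
ee_rot: [-180.0, 0.0, 156.6]
force: [-0.3, 0.9, 1.6]
gripper_width: 42.5
time_s: 14.68
ee_pos: [550.3, 132.5, 255.3]
ee_rot: [-180.0, 0.0, 156.6]
force: [-1.4, -0.8, 1.9]
gripper_width: 42.5
```

```bash
python3 -m handwheel '[{"gripper":0,"travel":[0,0,-0.004],"twist":0},{"gripper":0,"travel":[0,0,-0.008],"twist":0},{"gripper":0,"travel":[0,0,-0.012],"twist":0},{"gripper":0,"travel":[0,0,-0.02],"twist":0},{"gripper":0,"travel":[0,0,-0.02],"twist":0}]' 20
python3 -m handwheel '[{"gripper":0,"travel":[0,0,-0.02],"twist":0},{"gripper":0,"travel":[0,0,-0.01],"twist":0},{"gripper":0,"travel":[0,0,0],"twist":0},{"gripper":0,"travel":[0,0,0],"twist":0},{"gripper":0,"travel":[0,0,0],"twist":0}]' 20
python3 - <<'E'
from h import *
F={c:env.grab_frame(c) for c in("side","top")}
cv2.imwrite("pics/lift.png",cv2.resize(F["side"]["frame"][170:290,210:350,::-1],(700,600),interpolation=cv2.INTER_CUBIC))
E
```

```text
time_s: 15.1
ee_pos: [550.1, 132.6, 319.6]
ee_rot: [-180.0, -0.1, 156.6]
force: [0.1, -0.2, -1.6]
gripper_width: 42.5
time_s: 15.52
ee_pos: [549.9, 132.4, 347.9]
ee_rot: [-179.9, -0.1, 156.6]
force: [-0.4, 0.7, -3.0]
gripper_width: 42.2
```

View pics/lift.png

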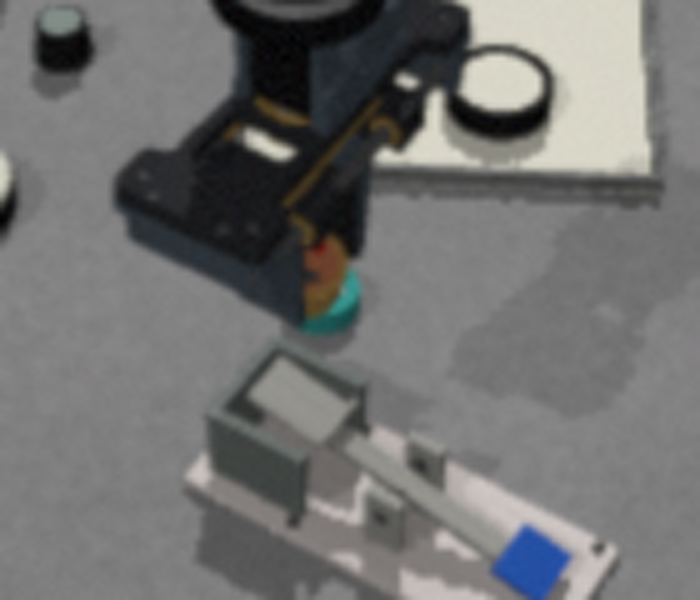

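The movement is held, at crop (322,275), and the rocker is empty. Next is the transfer to the cushion.

```bash
python3 -m handwheel '[{"gripper":0,"travel":[-0.002,-0.0100,0],"twist":0},{"gripper":0,"travel":[-0.004,-0.0240,0],"twist":0},{"gripper":0,"travel":[-0.005,-0.0300,0],"twist":0},{"gripper":0,"travel":[-0.005,-0.0300,0],"twist":0},{"gripper":0,"travel":[-0.005,-0.0300,0],"twist":0}]' |grep -E "time|pos|wid"
python3 -m handwheel '[{"gripper":0,"travel":[-0.005,-0.0300,0],"twist":0},{"gripper":0,"travel":[-0.005,-0.0300,0],"twist":0},{"gripper":0,"travel":[-0.005,-0.0300,0],"twist":0},{"gripper":0,"travel":[-0.005,-0.0300,0],"twist":0},{"gripper":0,"travel":[-0.004,-0.0250,0],"twist":0}]' |grep -E "time|pos|wid"
python3 -m handwheel '[{"gripper":0,"travel":[-0.003,-0.0200,0],"twist":0},{"gripper":0,"travel":[-0.002,-0.0100,0.01],"twist":0},{"gripper":0,"travel":[0,0,0.02],"twist":0},{"gripper":0,"travel":[0,0,0.03],"twist":0},{"gripper":0,"travel":[0,0,0.025],"twist":0}]' |grep -E "time|pos|wid"
python3 -m handwheel '[{"gripper":0,"travel":[0,0,0.012],"twist":0},{"gripper":0,"travel":[0,0,0.004],"twist":0},{"gripper":0,"travel":[0,0,0],"twist":0},{"gripper":0,"travel":[0,0,0],"twist":0}]'
python3 - <<'E'
from h import *
F={c:env.grab_frame(c) for c in("side","top")}
a=cv2.resize(F["side"]["frame"][120:240,260:360,::-1],(480,576),interpolation=cv2.INTER_CUBIC)
b=cv2.resize(F["top"]["frame"][180:265,300:347,::-1],(318,576),interpolation=cv2.INTER_CUBIC)
cv2.imwrite("pics/place.png",np.hstack([a,b]))
print(env.state()["ee_pos"])
E
```

```text
time_s: 16.03
ee_pos: [519.6, 8.8, 348.4]
gripper_width: 42.6
time_s: 16.45
ee_pos: [483.7, -134.4, 348.6]
gripper_width: 42.1
time_s: 16.87
ee_pos: [476.9, -161.9, 262.2]
gripper_width: 42.7
time_s: 17.2
ee_pos: [477.8, -161.7, 248.2]
ee_rot: [-180.0, 0.0, 156.7]
force: [1.2, 0.5, -1.4]
gripper_width: 42.3
[ 478.0642422  -161.84848889  249.08078565]
```

View pics/place.png

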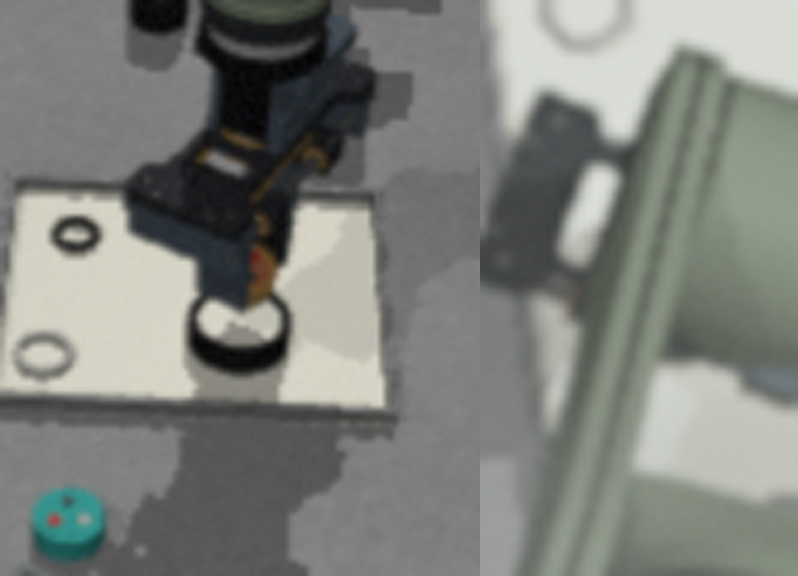

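The movement is above the cushion. I'll lower it, then go in 1 mm steps watching the force.

```bash
python3 -m handwheel '[{"gripper":0,"travel":[0,0,0.006],"twist":0},{"gripper":0,"travel":[0,0,0.006],"twist":0},{"gripper":0,"travel":[0,0,0.005],"twist":0},{"gripper":0,"travel":[0,0,0.003],"twist":0},{"gripper":0,"travel":[0,0,0.001],"twist":0}]' |grep -E "time|pos|force"
for i in 1 2 3 4 5 6; do python3 -m handwheel '[{"gripper":0,"travel":[0,0,0.0005],"twist":0},{"gripper":0,"travel":[0,0,0.0005],"twist":0}]' |grep -E "pos|force"; done
```

```text
time_s: 17.72
ee_pos: [477.3, -161.7, 226.4]
force: [-0.0, 0.0, -1.2]
ee_pos: [477.7, -161.8, 226.1]
force: [0.3, -0.6, -1.2]
ee_pos: [477.7, -161.8, 225.3]
force: [-0.6, -0.1, -1.3]
ee_pos: [477.6, -161.8, 224.2]
force: [-0.5, -0.9, -2.3]
ee_pos: [477.6, -161.8, 223.2]
force: [-0.6, -0.5, -1.5]
ee_pos: [477.7, -161.8, 222.2]
force: [0.4, 0.6, 0.3]
ee_pos: [477.9, -161.9, 221.6]
force: [1.1, -0.8, 3.9]
```

Contact is at TCP z ≈ 222, as predicted (low edge on the recess floor). I'll ease the grip and press on to let the disc turn flat.

```bash
python3 -m handwheel '[{"gripper":0,"travel":[0,0,0],"twist":0},{"gripper":0,"travel":[0,0,0],"twist":0}]' 5 |grep -E "pos|force|wid"
for i in 1 2 3 4; do python3 -m handwheel '[{"gripper":0,"travel":[0,0,0.0005],"twist":0},{"gripper":0,"travel":[0,0,0.0005],"twist":0}]' |grep -E "pos|force|wid"; done
```

```text
ee_pos: [477.9, -161.9, 221.3]
force: [1.0, -0.0, 0.4]
gripper_width: 43.0
ee_pos: [477.8, -161.8, 220.2]
force: [1.7, 0.3, 0.0]
gripper_width: 42.7
ee_pos: [477.6, -161.8, 219.0]
force: [1.0, 0.4, -0.4]
gripper_width: 42.7
ee_pos: [477.5, -161.8, 218.0]
force: [1.4, -0.6, 0.5]
gripper_width: 42.7
ee_pos: [477.6, -161.8, 217.4]
force: [-0.3, 0.3, 6.5]
gripper_width: 42.6
```

```bash
python3 -m handwheel '[{"gripper":0,"travel":[0,0,-0.0006],"twist":0},{"gripper":50,"travel":[0,0,0],"twist":0},{"gripper":54,"travel":[0,0,0],"twist":0},{"gripper":60,"travel":[0,0,0],"twist":0},{"gripper":70,"travel":[0,0,0],"twist":0}]' 
python3 -m handwheel '[{"gripper":75,"travel":[0,0,0],"twist":0},{"gripper":75,"travel":[0,0,0],"twist":0},{"gripper":75,"travel":[0,0,-0.005],"twist":0},{"gripper":75,"travel":[0,0,-0.02],"twist":0},{"gripper":75,"travel":[0,0,-0.03],"twist":0}]' 
python3 -m handwheel '[{"gripper":75,"travel":[0,0,-0.04],"twist":0},{"gripper":75,"travel":[-0.01,0.02,-0.035],"twist":0},{"gripper":75,"travel":[-0.01,0.035,0],"twist":0},{"gripper":75,"travel":[-0.01,0.035,0],"twist":0},{"gripper":75,"travel":[-0.01,0.035,0],"twist":0}]' |grep -E "pos"
python3 -m handwheel '[{"gripper":75,"travel":[-0.01,0.035,0],"twist":0},{"gripper":75,"travel":[-0.01,0.035,0],"twist":0},{"gripper":75,"travel":[-0.01,0.035,0],"twist":0},{"gripper":75,"travel":[0,0.02,0],"twist":0},{"gripper":75,"travel":[0,0,0],"twist":0}]'
python3 - <<'E'
from h import *
F={c:env.grab_frame(c) for c in("side","top")}
a=cv2.resize(F["side"]["frame"][150:220,270:350,::-1],(480,420),interpolation=cv2.INTER_CUBIC)
b=cv2.resize(F["top"]["frame"][190:254,306:356,::-1],(320,420),interpolation=cv2.INTER_CUBIC)
cv2.imwrite("pics/end.png",np.hstack([a,b]))
U={}
for c,(u,v,r) in {"top":(330,222,16),"side":(310,186,14)}.items():
    h=cv2.cvtColor(F[c]["frame"][v-r:v+r,u-r:u+r],cv2.COLOR_RGB2HSV);m=((h[...,0]<25)&(h[...,1]>90)).astype(np.uint8)
    n,l,s,ce=cv2.connectedComponentsWithStats(m);i=1+s[1:,4].argmax();U[c]=ce[i]+[u-r,v-r];print(c,U[c].round(1),s[i],atz(F[c],U[c],39).round(1))
print(tri(F["top"],U["top"],F["side"],U["side"]))
E
```

```text
time_s: 19.97
ee_pos: [477.5, -161.7, 217.6]
ee_rot: [-180.0, -0.0, 156.6]
force: [-0.2, 0.3, -0.4]
gripper_width: 58.7
time_s: 20.38
ee_pos: [476.7, -161.5, 271.5]
ee_rot: [-180.0, -0.4, 156.6]
force: [1.6, -0.1, 0.4]
gripper_width: 68.7
ee_pos: [564.5, -61.9, 349.4]
time_s: 21.22
ee_pos: [642.6, 43.6, 347.5]
ee_rot: [179.9, 0.0, 156.8]
force: [-0.2, -0.9, -0.5]
gripper_width: 68.7
top [329.5 221.6] [  9   9  14  13 107] [ 476.2 -160.7   39. ]
side [309.6 184.4] [  6   6  16  14 153] [ 477.  -149.6   39. ]
(array([ 477.10150715, -161.86048136,   27.6048916 ]), np.float64(1.0471989335712464))
```

View pics/end.png

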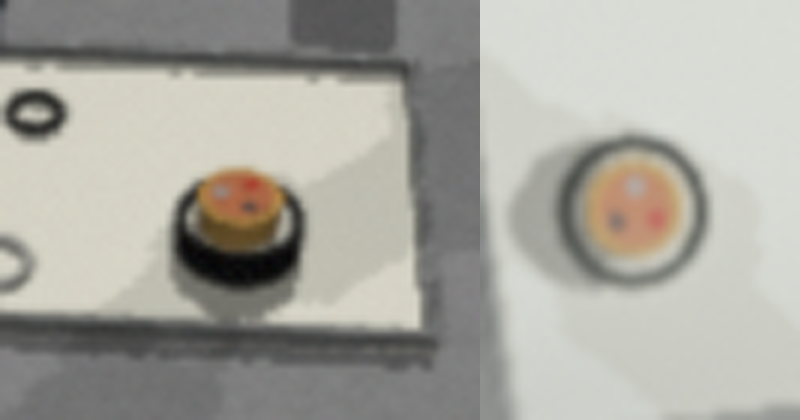

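The movement lies flat, dial up and centred in the recess, at top crop (633,210). The arm is clear, so I'm handing in.

```bash
python3 -c "
from workcell import env
env.job_done(); print(env.state()['time_s'])"
```

```text
the job is handed in; nothing more can be done
the job is handed in; nothing more can be done
```

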